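# Find the loaded absorber canister and lock it in the bench rail

### The arm

A 6-joint arm with a two-finger parallel gripper is mounted at the origin on the work surface. World frame = base frame: x ahead of the robot, y to its left, z up, the work surface at z = 0. Lengths are in mm, angles in rad, forces in N, time in s.
With the tool pointing down it reaches from about 325 to 850 mm from the base axis. Payload 4.4 kg.
Tool frame: the origin (TCP) lies on the centre line of the jaws, within the pads' length; the fingertips stand 22 mm ahead of it and the grasp point (between the pads) lies 3 mm ahead of it; z points along the fingers, y is the line along which they close (so a half turn about z gives the same grasp; the last joint's range is limited). The gripper opens to 94 mm and grips with 3 to 60 N. Pads are 16 mm wide; open, the fingers measure 119 mm over their backs; the gripper's body (75 mm by 177 mm) begins 78 mm behind the grasp point.
Start: joints at [-1.321, 0.207, 1.542, -0, 1.393, -0.15], TCP at [224.327, -529.438, 227.447] pointing down, gripper open.
Joint ranges: [-2.73, 2.73], [-0.86, 2.22], [0.23, 2.46], [-1.11, 4.25], [0.08, 2.63], [-2.82, 2.82]. Speed limits (rad/s): [2.79, 2.79, 3.14, 3.14, 3.14, 3.14].

### API

Orientations are given as [roll, pitch, yaw] about the fixed x, y, z axes, in that order (R = Rz(yaw) Ry(pitch) Rx(roll)).
In Python, from plant import * gives the robot as it stands. The module is installed in compiled form; this text tells all that it offers.
- The arm moves only by the tool jog_arm, never from a script. Its argument "commands" is a list of rows, each a list of 3 entries, a list of its own where there are three numbers: the shift along the tool's x, y, z in m, then the turn about the tool's z in rad, then the finger opening in m, from 0 to 0.094. In form: [[[x, y, z], spin, claw], ...]. A call has 1 to 8 rows; each row shifts and turns the commanded pose from where the row before left it, along the tool's axes as they then stand; what a row does not reach is not made up. A row lasts 1/10 s, in which the tool goes at most 50 mm and 8.59 degrees, less where a joint would pass 70% of its speed; a pose out of reach is approached as far as the arm can. A call is refused whole if a number of a shift passes 0.05 or a number of a turn 0.15, either way. A call with a gripper value outside its range is refused whole. The fingers move at their own pace and stop on an object; the grip force is fixed at half the most. Time passes only in rows, so rows that do not move let the fingers close. It gives the time, the measured TCP pose, the force, the opening and the grip force at its end, in the units of the state.
- get_state(): the state, without advancing time (a new reading comes with each control period).
- camera(name): name is "side" or "top" or "wrist"; returns the picture (480x640x3 uint8, red, green, blue); there is no depth.
- get_calibration(name): a dict with "fx", "fy", "cx", "cy" (pixels), "rvec" (rotation vector, rad) and "tvec" (3), from world to camera coordinates, as OpenCV has them. Camera axes: x right, y down, z forward; pixel columns grow to the right and rows downward; lengths in mm; the calibration is good to about 2 mm. A picture is of the moment at which its call begins: read the wrist's pose just before it. get_calibration takes no time and is no camera call; for the wrist camera it gives the pose at the moment of the call.
- close_job(): hands the job in; it is judged then, once.
The state is a dict: "clock": time; "joints": joint angles; "joint_velocities": joint speeds; "joint_efforts": joint torques, N m; "eef_pos": TCP position; "orientation": TCP orientation; "wrist_force": force on the tool from outside, world axes, zero at the start; "ft_torque": the same for the moment, N m; "finger_gap": opening from 0.0 (shut) to 1.0 (fully open); "grip_force": force on a finger pad.
Only numpy, scipy, OpenCV 4.12 (cv2) and the standard library are available. Lean on these libraries where they do the work, as an engineer would, in place of code of your own. Each camera call takes 0.05 s, during which the arm holds its last target. There are 200 camera calls.

### The job

Three closed canisters that look alike stand on the slotted rack, and only one is loaded: lift them by the body to feel which is the heavy one, and leave the two empty ones standing in the rack. Stand the loaded one in the middle of the bay between the stop plates of the bench rail, its foot down the slot and its wing along the slot, let go of it, then take it by the wing grip and turn it a quarter turn either way so that its hammer head catches under the lips, and let go. Carry canisters by the body only, never by the wing, keep them upright, put no empty one in the bay, and leave everything else on the bench alone.

Things in the scene. Friction and masses are not known exactly. Their poses are not given: they have to be found in the camera images.
- canister_a_mid (a point): closed aluminium canister, one of three exact look-alikes: body 60 mm across, 80 mm tall; on its lid a black wing grip 46 long (canister x), 12 thick (y), 28 tall. One is loaded: over twice the weight of an empty one (about 0.3 kg more, under 0.7 kg in all); names do not tell which. Point: centre of the body, 40 mm above its underside; z up. Starts on the rack, wing along the slot within 5 degrees.
- canister_b_mid (a point): closed aluminium canister, one of three exact look-alikes: body 60 mm across, 80 mm tall; on its lid a black wing grip 46 long (canister x), 12 thick (y), 28 tall. One is loaded: over twice the weight of an empty one (about 0.3 kg more, under 0.7 kg in all); names do not tell which. Point: centre of the body, 40 mm above its underside; z up. Starts on the rack, wing along the slot within 5 degrees.
- canister_c_mid (a point): closed aluminium canister, one of three exact look-alikes: body 60 mm across, 80 mm tall; on its lid a black wing grip 46 long (canister x), 12 thick (y), 28 tall. One is loaded: over twice the weight of an empty one (about 0.3 kg more, under 0.7 kg in all); names do not tell which. Point: centre of the body, 40 mm above its underside; z up. Starts on the rack, wing along the slot within 5 degrees.
- rack_top (a point): rack: steel channel 50 mm wide, 41 high, fixed, slot 26 mm wide between lips 4 mm thick, 34 mm deep inside. 320 mm long, on the left or right half of the bench. The canisters stand on its lips, heads hanging in the slot, centres 75 mm or more apart. Point: middle of the slot at the lips' upper face; x along the slot, y across, z up.
- bay (a point): bench rail's bay: steel channel 50 mm wide, 41 high, fixed, slot 26 mm wide between lips 4 mm thick, 34 mm deep inside. 220 mm long, with two upright stop plates across it (60 mm tall above the lips, 56 wide), inner faces 90 mm apart along the slot; fingers round a body fit only on the open sides, across the slot, and cannot turn there. Point: middle of the bay at the lips' upper face; x along the slot, y across, z up.
- gas_meter: bystander: blue hand-held gas meter lying flat, 130 x 70 x 36 mm, near the rail; its origin is at its underside. Leave it alone.
- wrench: bystander: steel open-ended spanner, 150 mm long, near the rail; its origin is at its underside. Leave it alone.
- fitting: bystander: small brass fitting, 26 mm across, 40 mm tall, near the rack; its origin is at its underside. Leave it alone.
- jar: bystander: white jar with a black cap, 48 mm across, 75 mm tall, near the rack; its origin is at its underside. Leave it alone.
- screwdriver: bystander: screwdriver, 170 mm long, lying at the middle of the bench; its origin is at its underside. Leave it alone.
- canister_a: the same canister as canister_a_mid; origin: centre of the body's underside, which rests on the lips. Below it a stud (23 mm across at the top, tapering to 15, so that it centres itself in the slot) carries a steel hammer head 38 mm long (along x, parallel to the wing), 16 wide (y), 8 thick, its top 8 mm and its underside 16 mm below the origin; it passes the slot only with the wing along the slot.
- canister_b: the same canister as canister_b_mid; origin: centre of the body's underside, which rests on the lips. Below it a stud (23 mm across at the top, tapering to 15, so that it centres itself in the slot) carries a steel hammer head 38 mm long (along x, parallel to the wing), 16 wide (y), 8 thick, its top 8 mm and its underside 16 mm below the origin; it passes the slot only with the wing along the slot.
- canister_c: the same canister as canister_c_mid; origin: centre of the body's underside, which rests on the lips. Below it a stud (23 mm across at the top, tapering to 15, so that it centres itself in the slot) carries a steel hammer head 38 mm long (along x, parallel to the wing), 16 wide (y), 8 thick, its top 8 mm and its underside 16 mm below the origin; it passes the slot only with the wing along the slot.
Mind the look-alikes: they are no part of the job. Leave any pink or purple look-alike of the canister_b alone.

How it is judged (in metres and radians):
On the way, in this order (a step that is already met when the one before it is completed fails the run):
1. the loaded canister is lifted clear of the rack (z of charge_c0 in the frame of rack_top above 0.051 m), for 0.1 s.
2. the loaded canister stands in the middle of the bay, its foot down the slot and its wing along the slot (within 17 degrees), and has been let go (horizontal distance between charge_c0 and bay below 0.03 m and ((z of canister_a_mid in the frame of bay between 0.035 and 0.045 m and x of canister_a_mid in the frame of bay between -0.016 and 0.016 m and y of canister_a_mid in the frame of bay between -0.009 and 0.009 m and angle between canister_a_mid's own z axis and vertical below 0.08 rad and angle between the x axis of canister_a_mid and the x axis of bay, either way round below 0.3 rad) or (z of canister_b_mid in the frame of bay between 0.035 and 0.045 m and x of canister_b_mid in the frame of bay between -0.016 and 0.016 m and y of canister_b_mid in the frame of bay between -0.009 and 0.009 m and angle between canister_b_mid's own z axis and vertical below 0.08 rad and angle between the x axis of canister_b_mid and the x axis of bay, either way round below 0.3 rad) or (z of canister_c_mid in the frame of bay between 0.035 and 0.045 m and x of canister_c_mid in the frame of bay between -0.016 and 0.016 m and y of canister_c_mid in the frame of bay between -0.009 and 0.009 m and angle between canister_c_mid's own z axis and vertical below 0.08 rad and angle between the x axis of canister_c_mid and the x axis of bay, either way round below 0.3 rad)) and contact force between the fingers and canister_a below 0.1 N and contact force between the fingers and canister_b below 0.1 N and contact force between the fingers and canister_c below 0.1 N), for 0.2 s.
3. the loaded canister is turned by its wing grip, at least 70 of the 90 degrees, in the bay (horizontal distance between charge_c0 and bay below 0.03 m and ((z of canister_a_mid in the frame of bay between 0.035 and 0.045 m and x of canister_a_mid in the frame of bay between -0.016 and 0.016 m and y of canister_a_mid in the frame of bay between -0.009 and 0.009 m and angle between canister_a_mid's own z axis and vertical below 0.08 rad and angle between the x axis of canister_a_mid and the x axis of bay, either way round above 1.22 rad and contact force between the fingers and canister_a_c0 above 0.3 N) or (z of canister_b_mid in the frame of bay between 0.035 and 0.045 m and x of canister_b_mid in the frame of bay between -0.016 and 0.016 m and y of canister_b_mid in the frame of bay between -0.009 and 0.009 m and angle between canister_b_mid's own z axis and vertical below 0.08 rad and angle between the x axis of canister_b_mid and the x axis of bay, either way round above 1.22 rad and contact force between the fingers and canister_b_c0 above 0.3 N) or (z of canister_c_mid in the frame of bay between 0.035 and 0.045 m and x of canister_c_mid in the frame of bay between -0.016 and 0.016 m and y of canister_c_mid in the frame of bay between -0.009 and 0.009 m and angle between canister_c_mid's own z axis and vertical below 0.08 rad and angle between the x axis of canister_c_mid and the x axis of bay, either way round above 1.22 rad and contact force between the fingers and canister_c_c0 above 0.3 N))).
At the end, for the whole second after the job is handed in: The loaded canister is upright in the bay, down on the lips (5 mm), within 16 mm of its middle along the slot and 9 mm across, turned at least 70 degrees from the slot; both empties stand upright on the rack strut, fully down, within 12 mm of the slot; all released and at rest (horizontal distance between charge_c0 and bay below 0.03 m and ((z of canister_a_mid in the frame of rack_top between 0.035 and 0.045 m and y of canister_a_mid in the frame of rack_top between -0.012 and 0.012 m and x of canister_a_mid in the frame of rack_top between -0.16 and 0.16 m and angle between canister_a_mid's own z axis and vertical below 0.08 rad) or (z of canister_a_mid in the frame of bay between 0.035 and 0.045 m and x of canister_a_mid in the frame of bay between -0.016 and 0.016 m and y of canister_a_mid in the frame of bay between -0.009 and 0.009 m and angle between canister_a_mid's own z axis and vertical below 0.08 rad and angle between the x axis of canister_a_mid and the x axis of bay, either way round above 1.22 rad)) and ((z of canister_b_mid in the frame of rack_top between 0.035 and 0.045 m and y of canister_b_mid in the frame of rack_top between -0.012 and 0.012 m and x of canister_b_mid in the frame of rack_top between -0.16 and 0.16 m and angle between canister_b_mid's own z axis and vertical below 0.08 rad) or (z of canister_b_mid in the frame of bay between 0.035 and 0.045 m and x of canister_b_mid in the frame of bay between -0.016 and 0.016 m and y of canister_b_mid in the frame of bay between -0.009 and 0.009 m and angle between canister_b_mid's own z axis and vertical below 0.08 rad and angle between the x axis of canister_b_mid and the x axis of bay, either way round above 1.22 rad)) and ((z of canister_c_mid in the frame of rack_top between 0.035 and 0.045 m and y of canister_c_mid in the frame of rack_top between -0.012 and 0.012 m and x of canister_c_mid in the frame of rack_top between -0.16 and 0.16 m and angle between canister_c_mid's own z axis and vertical below 0.08 rad) or (z of canister_c_mid in the frame of bay between 0.035 and 0.045 m and x of canister_c_mid in the frame of bay between -0.016 and 0.016 m and y of canister_c_mid in the frame of bay between -0.009 and 0.009 m and angle between canister_c_mid's own z axis and vertical below 0.08 rad and angle between the x axis of canister_c_mid and the x axis of bay, either way round above 1.22 rad)) and contact force between the fingers and canister_a below 0.1 N and linear speed of each of canister_a, canister_b, canister_c below 0.02 m/s and contact force between the fingers and canister_b below 0.1 N and contact force between the fingers and canister_c below 0.1 N); the robot touches nothing.
It fails at once if a canister is carried by its wing grip (gripped there while off its strut) ((contact force between the fingers and canister_a_c0 above 1 N and height (world z) of canister_a_mid above 0.09 m) or (contact force between the fingers and canister_b_c0 above 1 N and height (world z) of canister_b_mid above 0.09 m) or (contact force between the fingers and canister_c_c0 above 1 N and height (world z) of canister_c_mid above 0.09 m)).
It fails at once if a canister is tipped more than 30 degrees (angle between any of canister_a_mid, canister_b_mid, canister_c_mid's own z axis and vertical above 0.52 rad).
It fails at once if an empty canister is put in the bay ((horizontal distance between spent_1_c0 and bay below 0.045 m and z of spent_1_c0 in the frame of bay below 0.06 m) or (horizontal distance between spent_2_c0 and bay below 0.045 m and z of spent_2_c0 in the frame of bay below 0.06 m)).
It fails at once if a bystander is moved more than 30 mm (distance of any of gas_meter, wrench, fitting, jar, screwdriver from where it was at the start of the episode above 0.03 m).
It also fails if it takes over 69 s, if anything falls off the work surface, if the arm or the gripper's body presses on something with over 40 N, if the wrist force passes 120 N, or if a joint passes its speed limit or range.

## Working session

There is one attempt and no reset: what is moved stays moved. The work goes in short steps, Python scripts to look and compute and a tool call to move; the robot and the scene stay as the last step left them, time stands still between calls to the robot, and variables do not carry over. Pictures are saved under pics/ and viewed, at most 10 in all, crops included, and the job is handed in when it is done.

Besides the shell and the picture viewer there is one more tool, called after "Call:" as name(argument=value, ...), one argument or row to a line, values as JSON. jog_arm: Moves the arm, as the interface text tells. Its arguments: {"type":"object","properties":{"commands":{"type":"array","items":{"type":"array"}}},"required":["commands"]}

```bash
mkdir -p pics
python3 - <<'E'
from plant import *
import cv2
for n in ["top","side"]:
    cv2.imwrite(f"pics/{n}0.png",camera(n)[:,:,::-1]); print(n,get_calibration(n))
s=get_state(); print(s)
E
```

```text
top {'fx': 443.5995168769011, 'fy': 443.5995168769011, 'cx': 317.7839865994967, 'cy': 244.6158310663408, 'rvec': array([ 2.16510189, -2.20561597,  0.0961825 ]), 'tvec': array([ -16.87858459,  554.11250332, 1031.32708083])}
side {'fx': 607.8270793581327, 'fy': 607.8270793581327, 'cx': 315.8657659556434, 'cy': 238.5994476766312, 'rvec': array([ 1.05240023, -2.29089032,  1.15871078]), 'tvec': array([375.14526126, 306.79754302, 807.67974829])}
{'clock': 0.1, 'joints': array([-1.32049394e+00,  2.07351616e-01,  1.54279522e+00, -3.75393273e-06,
        1.39347860e+00, -1.50525250e-01]), 'joint_velocities': array([ 0.00015789, -0.00180999, -0.00280782,  0.00139117, -0.00056029,
        0.00205961]), 'joint_efforts': array([-4.41010179e-04, -3.71864891e+01, -2.82293415e+01,  7.00345379e-02,
        3.10883042e-02, -4.78770141e-05]), 'eef_pos': array([ 224.1599178 , -528.77413992,  226.40483576]), 'orientation': array([-3.13958230e+00, -3.01178849e-04,  4.00827996e-01]), 'wrist_force': array([-0.43228603, -0.00177648,  0.34992754]), 'ft_torque': array([-0.02120851,  0.00687234, -0.00330291]), 'grip_force': 0.0, 'finger_gap': 1.0002096102246387}
```

View pics/top0.png

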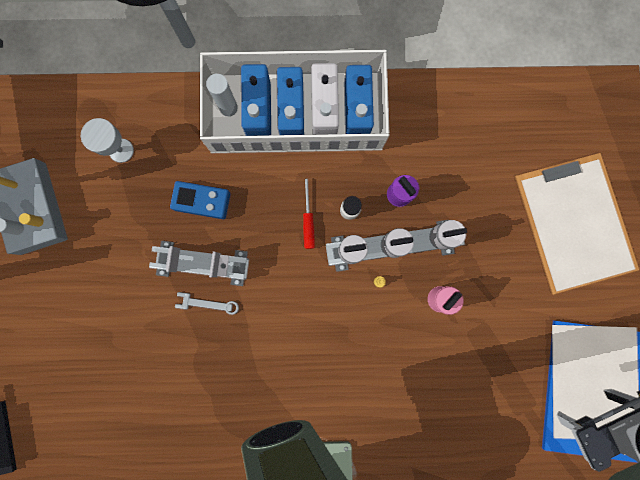

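View pics/side0.png

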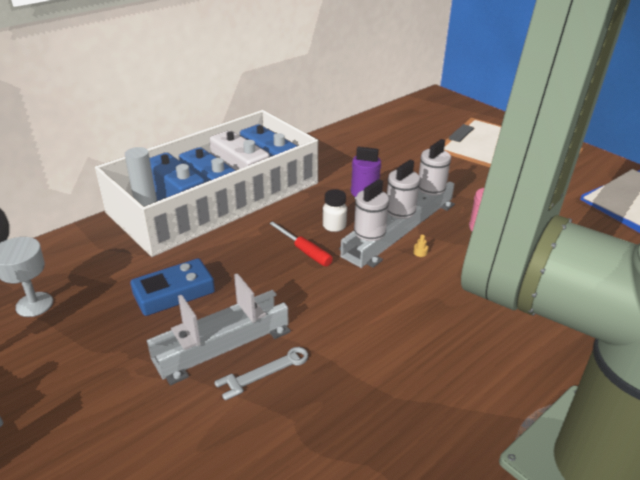

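Top view: three silver canisters on the rack at (352,248), (400,242) and (452,233). The coloured ones at (403,190) purple and (446,299) pink are look-alikes to leave alone. The rail is at (199,263), the gas meter at (200,200), the wrench at (208,303), the fitting at (380,281) and the jar at (350,207). The side view agrees. I'll confirm with one enlarged crop.

Run:
```python
import cv2,numpy as np
a=cv2.imread("pics/top0.png")
r=cv2.resize(a[228:296,140:260],None,fx=5,fy=5,interpolation=cv2.INTER_CUBIC) # 600x340
k=cv2.resize(a[215:275,320:475],None,fx=4,fy=4,interpolation=cv2.INTER_CUBIC) # 620x240
o=np.zeros((590,640,3),np.uint8);o[:340,:600]=r;o[345:585,:620]=k
cv2.imwrite("pics/crop1.png",o)
```

```text
(no output)
```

View pics/crop1.png

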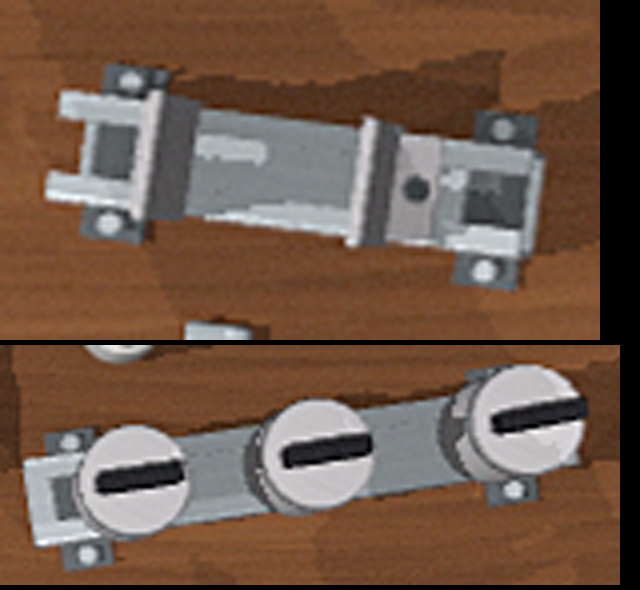

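The crop confirms three silver canisters, with lids at crop (133,480), (320,454) and (528,420). It also shows the rail with plates whose inner top edges are near (156,155) and (356,181). Next I turn these into positions.

```bash
cat > h.py <<'E'
from plant import *
import cv2,numpy as np
def ray(name,px,z,c=None):
    c=c or get_calibration(name)
    K=np.array([[c['fx'],0,c['cx']],[0,c['fy'],c['cy']],[0,0,1]])
    R=cv2.Rodrigues(np.array(c['rvec']))[0];t=np.array(c['tvec'])
    o=-R.T@t; out=[]
    for p in px:
        d=R.T@np.linalg.inv(K)@np.array([p[0],p[1],1.]); out.append((o+d*(z-o[2])/d[2])[:2])
    return np.round(np.array(out),1)
def proj(name,P,c=None):
    c=c or get_calibration(name)
    K=np.array([[c['fx'],0,c['cx']],[0,c['fy'],c['cy']],[0,0,1]])
    return cv2.projectPoints(np.array(P,float),np.array(c['rvec']),np.array(c['tvec']),K,None)[0][:,0]
E
python3 - <<'E'
from h import *
A=lambda l:[(140+u/5-.4,228+v/5-.4) for u,v in l]
B=lambda l:[(320+u/4-.4,215+(v-345)/4-.4) for u,v in l]
print("rail corners",ray("top",A([(60,92),(46,198),(545,150),(528,258)]),41).tolist())
L=ray("top",A([(163,92),(148,218)]),101);R=ray("top",A([(365,118),(348,243)]),101)
print("plates",L.tolist(),R.tolist(),"bay",(L.mean(0)+R.mean(0))/2, "base L",ray("top",A([(198,100),(185,218)]),41).tolist())
d=L.mean(0)-R.mean(0);print("slot ang",np.arctan2(d[1],d[0]),np.hypot(*d))
print("lids",ray("top",B([(133,480),(320,454),(528,420)]),121).tolist())
print("wing ends",ray("top",B([(98,484),(182,471),(284,461),(371,446),(493,424),(586,407)]),149).tolist())
print("rack corners L",ray("top",B([(24,462),(36,545)]),41).tolist())
print("meter,wrench,fitting,jar,pur,pink",ray("top",[(200,200),(208,303),(380,281),(350,207),(403,190),(446,299)],20).tolist())
c=get_calibration("wrist");R_=cv2.Rodrigues(c['rvec'])[0];print("wristcam pos",-R_.T@c['tvec'],"fwd",R_[2],"right",R_[0])
E
```

```text
rail corners [[556.0, 359.2], [506.9, 365.1], [524.9, 134.3], [475.0, 142.5]]
plates [[550.2, 292.4], [495.3, 298.5]] [[537.2, 204.1], [482.7, 211.5]] bay [516.35  251.625] base L [[551.1, 295.2], [496.4, 300.9]]
slot ang 1.4257860069238337 88.57969575472697
lids [[536.5, -101.4], [548.6, -202.6], [565.0, -315.7]]
wing ends [[532.8, -80.6], [538.8, -124.6], [543.0, -178.1], [550.1, -224.0], [560.5, -288.4], [568.6, -337.7]]
rack corners L [[553.7, -45.2], [505.2, -51.2]]
meter,wrench,fitting,jar,pur,pink [[666.1, 252.6], [421.0, 233.3], [464.8, -172.7], [642.9, -106.1], [681.9, -234.7], [419.5, -327.5]]
wristcam pos [ 300.96927293 -496.97232928  383.29528335] fwd [-0.26361828 -0.10845729 -0.95851052] right [ 0.39038535 -0.92064601 -0.00319449]
```

```bash
cat >> h.py <<'E'
def plan(x,y,z,yaw,n,claw=0.094):
    s=get_state();p=np.array(s['eef_pos']);w=s['orientation'][2]
    d=(np.array([x,y,z])-p)/n; dw=((yaw-w+np.pi)%(2*np.pi)-np.pi)/n
    print(f"t{s['clock']:.1f}",p.round(1),round(w,3),"F",np.round(s['wrist_force'],2),"grip",round(s['grip_force'],1),"gap",round(s['finger_gap']*94,1))
    for i in range(n):
        a=w+i*dw;c_,s_=np.cos(a),np.sin(a)
        print([[round(float(v)/1000,4) for v in (d[0]*c_+d[1]*s_,d[0]*s_-d[1]*c_,-d[2])],round(-float(dw),4),claw])
E
python3 - <<'E'
from h import *
plan(565,-315.7,230,1.703,12)
E
```

```text
t0.1 [ 224.2 -528.8  226.4] 0.401 F [-0.43 -0.    0.35] grip 0.0 gap 94.0
[[0.0331, -0.0053, -0.0003], -0.1085, 0.094]
[[0.0335, -0.0017, -0.0003], -0.1085, 0.094]
[[0.0334, 0.002, -0.0003], -0.1085, 0.094]
[[0.033, 0.0056, -0.0003], -0.1085, 0.094]
[[0.0322, 0.0091, -0.0003], -0.1085, 0.094]
[[0.031, 0.0126, -0.0003], -0.1085, 0.094]
[[0.0295, 0.0159, -0.0003], -0.1085, 0.094]
[[0.0276, 0.019, -0.0003], -0.1085, 0.094]
[[0.0254, 0.0218, -0.0003], -0.1085, 0.094]
[[0.0229, 0.0245, -0.0003], -0.1085, 0.094]
[[0.0201, 0.0268, -0.0003], -0.1085, 0.094]
[[0.0171, 0.0288, -0.0003], -0.1085, 0.094]
```

Call:
jog_arm(
  commands=[
    [[0.033,-0.005,0],-0.108,0.094],
    [[0.033,-0.002,0],-0.108,0.094],
    [[0.033,0.002,0],-0.108,0.094],
    [[0.033,0.006,0],-0.108,0.094],
    [[0.032,0.009,0],-0.108,0.094],
    [[0.031,0.013,0],-0.108,0.094],
    [[0.03,0.016,0],-0.109,0.094],
    [[0.028,0.019,0],-0.109,0.094],
  ],
)

```text
clock: 0.9
eef_pos: [452.6, -387.1, 226.8]
orientation: [-3.141, -0.001, 1.271]
wrist_force: [0.8, -0.3, -0.1]
finger_gap: 0.996
grip_force: 0.0
```

Call:
jog_arm(
  commands=[
    [[0.025,0.022,0],-0.109,0.094],
    [[0.023,0.024,0],-0.109,0.094],
    [[0.02,0.027,0],-0.109,0.094],
    [[0.017,0.029,0],-0.109,0.094],
    [[0,0,0],0,0.094],
    [[0,0,0],0,0.094],
  ],
)

```text
clock: 1.5
eef_pos: [565.4, -317.2, 226.6]
orientation: [-3.14, -0.001, 1.703]
wrist_force: [-0.4, 0.4, 0.5]
finger_gap: 0.997
grip_force: 0.0
```

Run:
```python
from h import *
plan(565,-315.7,91,1.703,4)
c=get_calibration("wrist");im=camera("wrist")
for P,Z in [((565,-315.7),121),((548.6,-202.6),121)]:
    cv2.circle(im,tuple(int(v) for v in proj("wrist",[[*P,Z]],c)[0]),4,(255,0,0),1)
cv2.imwrite("pics/w1.png",im[:,:,::-1])
print(proj("wrist",[[565,-315.7,121],[548.6,-202.6,121]],c))
```

```text
t1.5 [ 565.4 -317.2  226.6] 1.703 F [-0.35  0.38  0.52] grip 0.0 gap 93.8
[[0.0004, -0.0001, 0.0339], 0.0001, 0.094]
[[0.0004, -0.0001, 0.0339], 0.0001, 0.094]
[[0.0004, -0.0001, 0.0339], 0.0001, 0.094]
[[0.0004, -0.0001, 0.0339], 0.0001, 0.094]
[[317.90915662 244.48858783]
 [315.7923306   59.59167692]]
```

View pics/w1.png

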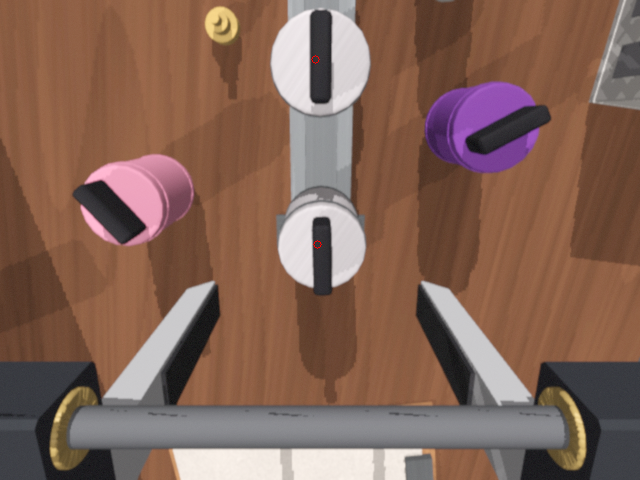

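The wrist view shows the target lid at (322,245), the next one at (320,62), and pink and purple clear to the sides. The prediction is off by about 3 mm across. Now I descend and grip.

Call:
jog_arm(
  commands=[
    [[0.001,0.002,0.034],0,0.094],
    [[0,0,0.034],0,0.094],
    [[0,0,0.034],0,0.094],
    [[0,0,0.033],0,0.094],
    [[0,0,0],0,0.04],
    [[0,0,0],0,0.04],
    [[0,0,0],0,0.04],
    [[0,0,0],0,0.04],
  ],
)

```text
clock: 2.35
eef_pos: [568.7, -318.0, 95.4]
orientation: [3.138, 0.003, 1.702]
wrist_force: [0.7, 0.0, 0.4]
finger_gap: 0.698
grip_force: 0.0
```

Call:
jog_arm(
  commands=[
    [[0,0,0],0,0.04],
    [[0,0,0],0,0.04],
    [[0,0,0],0,0.04],
  ],
)

```text
clock: 2.65
eef_pos: [568.4, -317.7, 95.0]
orientation: [3.139, 0.003, 1.703]
wrist_force: [-0.8, -0.4, 6.9]
finger_gap: 0.638
grip_force: 30.0
```

Call:
jog_arm(
  commands=[
    [[0,0,-0.008],0,0.04],
    [[0,0,-0.01],0,0.04],
    [[0,0,-0.007],0,0.04],
    [[0,0,0],0,0.04],
    [[0,0,0],0,0.04],
    [[0,0,0],0,0.04],
    [[0,0,0],0,0.04],
  ],
)

```text
clock: 3.35
eef_pos: [566.9, -316.2, 116.8]
orientation: [-3.141, -0.001, 1.703]
wrist_force: [0.2, -0.1, -2.0]
finger_gap: 0.637
grip_force: 30.0
```

Call:
jog_arm(
  commands=[
    [[0,0,0],0,0.04],
    [[0,0,0],0,0.04],
  ],
)

```text
clock: 3.55
eef_pos: [567.2, -316.4, 117.1]
orientation: [-3.141, -0.0, 1.703]
wrist_force: [0.4, 0.1, -2.1]
finger_gap: 0.64
grip_force: 30.0
```

Only about 2.1 N, so this one is empty. I put it back and try the next.

Call:
jog_arm(
  commands=[
    [[0,0,0.008],0,0.04],
    [[0,0,0.008],0,0.04],
    [[0,0,0.008],0,0.04],
    [[0,0,0],0,0.04],
    [[0,0,0],0,0.09],
    [[0,0,0],0,0.094],
    [[0,0,0],0,0.094],
    [[0,0,0],0,0.094],
  ],
)

```text
clock: 4.35
eef_pos: [567.3, -316.5, 93.1]
orientation: [-3.141, -0.0, 1.703]
wrist_force: [1.0, 0.9, -0.9]
finger_gap: 0.942
grip_force: 0.0
```

Call:
jog_arm(
  commands=[
    [[0,0,0],0,0.094],
    [[0,0,-0.025],0,0.094],
    [[0,0,-0.035],0,0.094],
    [[0,0,-0.035],0,0.094],
    [[0,0,0],0,0.094],
  ],
)

```text
clock: 4.85
eef_pos: [570.7, -319.0, 195.4]
orientation: [3.133, 0.009, 1.703]
wrist_force: [0.6, -0.7, 0.2]
finger_gap: 0.999
grip_force: 0.0
```

Run:
```python
from h import *
plan(551,-202,190,1.703,3)
```

```text
t4.8 [ 570.7 -319.   195.4] 1.703 F [ 0.63 -0.66  0.23] grip 0.0 gap 93.9
[[0.0395, -0.0014, 0.0018], -0.0001, 0.094]
[[0.0395, -0.0014, 0.0018], -0.0001, 0.094]
[[0.0395, -0.0014, 0.0018], -0.0001, 0.094]
```

Call:
jog_arm(
  commands=[
    [[0.038,0,0],0,0.094],
    [[0.039,-0.001,0],0,0.094],
    [[0.038,0,0],0,0.094],
    [[0,0,0.02],0,0.094],
    [[0,0,0.035],0,0.094],
    [[0,0,0.03],0,0.094],
    [[0,0,0.01],0,0.094],
    [[0,0,0],0,0.04],
  ],
)

```text
clock: 5.65
eef_pos: [549.4, -201.7, 90.9]
orientation: [-3.137, -0.003, 1.703]
wrist_force: [-0.8, 0.3, 0.1]
finger_gap: 0.95
grip_force: 0.0
```

Call:
jog_arm(
  commands=[
    [[0,0,0],0,0.04],
    [[0,0,0],0,0.04],
    [[0,0,0],0,0.04],
    [[0,0,0],0,0.04],
    [[0,0,0],0,0.04],
    [[0,0,0],0,0.04],
    [[0,0,0],0,0.04],
  ],
)

```text
clock: 6.35
eef_pos: [551.7, -203.4, 94.9]
orientation: [3.141, 0.002, 1.703]
wrist_force: [-3.3, -0.0, 5.5]
finger_gap: 0.639
grip_force: 30.0
```

Call:
jog_arm(
  commands=[
    [[0,0,-0.008],0,0.04],
    [[0,0,-0.01],0,0.04],
    [[0,0,-0.007],0,0.04],
    [[0,0,0],0,0.04],
    [[0,0,0],0,0.04],
    [[0,0,0],0,0.04],
    [[0,0,0],0,0.04],
    [[0,0,0],0,0.04],
  ],
)

```text
clock: 7.15
eef_pos: [550.9, -202.5, 118.0]
orientation: [-3.141, -0.001, 1.703]
wrist_force: [-0.1, 0.9, -6.1]
finger_gap: 0.637
grip_force: 30.0
```

About 6.1 N, so the middle canister is the loaded one. I lift it high over its neighbour and go short of the bay for a look.

Call:
jog_arm(
  commands=[
    [[0,0,-0.02],0,0.04],
    [[0,0,-0.035],0,0.04],
    [[0,0,-0.035],0,0.04],
    [[0,0,-0.03],0,0.04],
    [[0,0,-0.012],0,0.04],
    [[0,0,0],0,0.04],
  ],
)

```text
clock: 7.75
eef_pos: [552.4, -203.3, 252.6]
orientation: [3.138, 0.003, 1.703]
wrist_force: [0.4, -0.5, -5.8]
finger_gap: 0.63
grip_force: 30.0
```

Run:
```python
from h import *
plan(500,140,250,1.431,10,0.04)
```

```text
t7.8 [ 552.4 -203.3  252.6] 1.703 F [ 0.38 -0.45 -5.84] grip 30.0 gap 59.2
[[0.0347, -0.0007, 0.0003], 0.0272, 0.04]
[[0.0347, -0.0016, 0.0003], 0.0272, 0.04]
[[0.0346, -0.0026, 0.0003], 0.0272, 0.04]
[[0.0346, -0.0035, 0.0003], 0.0272, 0.04]
[[0.0344, -0.0044, 0.0003], 0.0272, 0.04]
[[0.0343, -0.0054, 0.0003], 0.0272, 0.04]
[[0.0342, -0.0063, 0.0003], 0.0272, 0.04]
[[0.034, -0.0072, 0.0003], 0.0272, 0.04]
[[0.0338, -0.0082, 0.0003], 0.0272, 0.04]
[[0.0335, -0.0091, 0.0003], 0.0272, 0.04]
```

Call:
jog_arm(
  commands=[
    [[0.02,0,0],0.027,0.04],
    [[0.035,-0.001,0],0.027,0.04],
    [[0.035,-0.002,0],0.027,0.04],
    [[0.035,-0.003,0],0.027,0.04],
    [[0.035,-0.004,0],0.027,0.04],
    [[0.035,-0.005,0],0.027,0.04],
    [[0.034,-0.006,0],0.027,0.04],
    [[0.034,-0.008,0],0.027,0.04],
  ],
)

```text
clock: 8.55
eef_pos: [511.7, 61.3, 247.4]
orientation: [-3.137, 0.0, 1.486]
wrist_force: [0.2, -0.3, -5.9]
finger_gap: 0.634
grip_force: 30.0
```

Call:
jog_arm(
  commands=[
    [[0.034,-0.008,0],0.027,0.04],
    [[0.03,-0.009,0],0.029,0.04],
    [[0.015,-0.003,0],0,0.04],
    [[0,0,0],0,0.04],
    [[0,0,0],0,0.04],
    [[0,0,0],0,0.04],
  ],
)

```text
clock: 9.15
eef_pos: [502.0, 139.3, 249.7]
orientation: [-3.141, 0.001, 1.43]
wrist_force: [0.4, 0.1, -6.1]
finger_gap: 0.636
grip_force: 30.0
```

Run:
```python
from h import *
plan(516,251.5,250,1.431,4,0.04)
c=get_calibration("wrist");im=camera("wrist")
cv2.imwrite("pics/w2raw.png",im[:,:,::-1])
u=np.array([np.cos(1.431),np.sin(1.431)]);n=np.array([u[1],-u[0]]);b=np.array([516,251.5])
P=[[*(b+s*u*45+t*n*28),101] for s in(-1,1) for t in(-1,1)]+[[*(b+s*u*45+t*n*13),41] for s in(-1,1) for t in(-1,1)]
for p in proj("wrist",P,c): cv2.circle(im,tuple(int(v) for v in p),3,(255,0,0),1)
print(proj("wrist",P,c).round(1).tolist())
cv2.imwrite("pics/w2.png",im[:,:,::-1])
```

```text
t9.2 [502.  139.3 249.7] 1.43 F [ 0.36  0.12 -6.14] grip 30.0 gap 59.8
[[0.0283, -0.0005, -0.0001], -0.0003, 0.04]
[[0.0283, -0.0005, -0.0001], -0.0003, 0.04]
[[0.0283, -0.0005, -0.0001], -0.0003, 0.04]
[[0.0283, -0.0005, -0.0001], -0.0003, 0.04]
[[276.8, 138.5], [354.2, 138.4], [272.8, -1.5], [357.5, -1.6], [300.9, 135.0], [331.0, 134.9], [299.4, 19.1], [331.9, 19.1]]
```

View pics/w2.png

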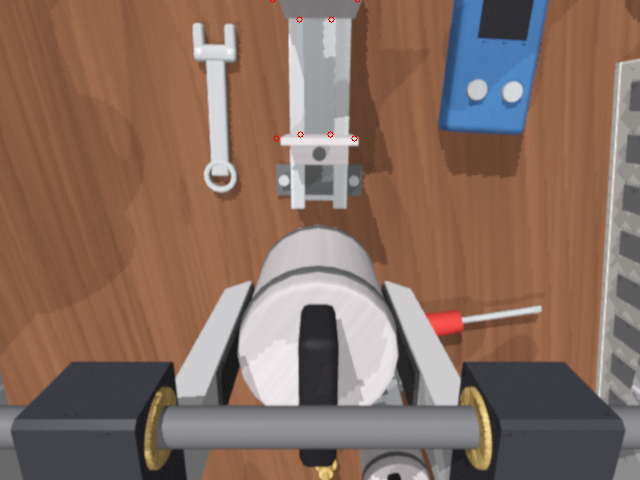

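The near plate shows at u 281..358 (predicted 277..354) and the slot at 304..333 (predicted 301..331). So the bay is about 2.7 mm further in tool +y and 1 mm further along the slot. I go above it and part way down.

Call:
jog_arm(
  commands=[
    [[0.02,0,0],0,0.04],
    [[0.034,0.001,0],0,0.04],
    [[0.034,0,0],0,0.04],
    [[0.026,0,0],0,0.04],
    [[0,0,0],0,0.04],
    [[0,0,0.03],0,0.04],
    [[0,0,0.035],0,0.04],
    [[0,0,0.03],0,0.04],
  ],
)

```text
clock: 10.0
eef_pos: [519.1, 251.6, 154.1]
orientation: [-3.141, 0.001, 1.429]
wrist_force: [0.8, 0.1, -7.0]
finger_gap: 0.636
grip_force: 30.0
```

Call:
jog_arm(
  commands=[
    [[0,0,0.02],0,0.04],
    [[0,0,0],0,0.04],
    [[0,0,0],0,0.04],
    [[0,0,0],0,0.04],
  ],
)

```text
clock: 10.4
eef_pos: [520.8, 253.1, 137.6]
orientation: [3.138, -0.002, 1.43]
wrist_force: [0.3, -0.1, -5.8]
finger_gap: 0.638
grip_force: 30.0
```

Run:
```python
from h import *
plan(518.7,252.2,95,1.431,4,0.04)
im=camera("side")
cv2.imwrite("pics/s2.png",cv2.resize(im[230:410,110:350],None,fx=3,fy=3,interpolation=cv2.INTER_CUBIC)[:,:,::-1])
```

```text
t10.4 [520.8 253.1 137.6] 1.43 F [ 0.28 -0.14 -5.8 ] grip 30.0 gap 60.0
[[-0.0003, -0.0005, 0.0106], -0.0003, 0.04]
[[-0.0003, -0.0005, 0.0106], -0.0003, 0.04]
[[-0.0003, -0.0005, 0.0106], -0.0003, 0.04]
[[-0.0003, -0.0005, 0.0106], -0.0003, 0.04]
```

View pics/s2.png

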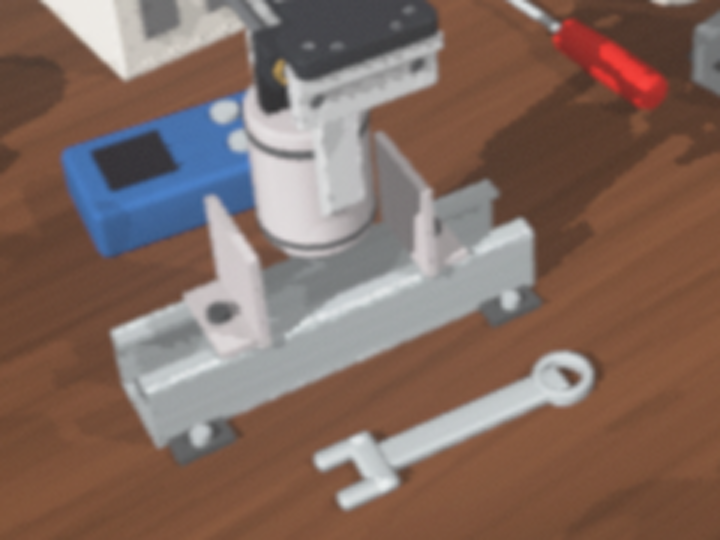

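The side view shows the body between the plates, above the slot, with fingers on the open sides. I lower it.

Call:
jog_arm(
  commands=[
    [[0,-0.001,0.01],0,0.04],
    [[0,0,0.01],0,0.04],
    [[0,0,0.01],0,0.04],
    [[0,0,0.005],0,0.04],
    [[0,0,0],0,0.04],
    [[0,0,0],0,0.04],
  ],
)

```text
clock: 11.05
eef_pos: [517.9, 253.4, 100.2]
orientation: [-3.141, 0.0, 1.431]
wrist_force: [-0.6, 1.0, -5.5]
finger_gap: 0.634
grip_force: 30.0
```

Call:
jog_arm(
  commands=[
    [[0,0,0.003],0,0.04],
    [[0,0,0.003],0,0.04],
    [[0,0,0],0,0.04],
  ],
)

```text
clock: 11.35
eef_pos: [518.6, 253.6, 95.0]
orientation: [3.14, -0.001, 1.431]
wrist_force: [0.1, 1.8, -3.7]
finger_gap: 0.638
grip_force: 30.0
```

Call:
jog_arm(
  commands=[
    [[0,0,0.002],0,0.04],
    [[0,0,0.001],0,0.04],
    [[0,0,0],0,0.04],
  ],
)

```text
clock: 11.65
eef_pos: [518.6, 253.7, 94.9]
orientation: [3.141, -0.0, 1.431]
wrist_force: [-5.3, -1.8, 11.2]
finger_gap: 0.632
grip_force: 30.0
```

Call:
jog_arm(
  commands=[
    [[0,0,0],0,0.094],
    [[0,0,0],0,0.094],
    [[0,0,0],0,0.094],
    [[0,0,0],0,0.094],
    [[0,0,0],0,0.094],
    [[0,0,-0.02],0,0.094],
    [[0,0,-0.03],0,0.094],
    [[0,0,-0.03],0,0.094],
  ],
)

```text
clock: 12.45
eef_pos: [517.3, 253.1, 171.4]
orientation: [-3.14, 0.001, 1.431]
wrist_force: [0.4, -0.8, 0.7]
finger_gap: 0.996
grip_force: 0.0
```

Call:
jog_arm(
  commands=[
    [[0,0,0],0,0.05],
    [[0,0,0],0,0.05],
    [[0,0,0],0,0.05],
    [[0,0,0],0,0.05],
  ],
)

```text
clock: 12.85
eef_pos: [516.6, 253.0, 169.3]
orientation: [-3.138, 0.002, 1.431]
wrist_force: [-0.5, -0.3, -0.2]
finger_gap: 0.695
grip_force: 0.0
```

Run:
```python
from h import *
plan(518.7,252.2,146,1.431,2,0.05)
c=get_calibration("wrist");im=camera("wrist")
P=[[518.7,252.2,149],[518.7,252.2,121]]
for p in proj("wrist",P,c): cv2.circle(im,tuple(int(v) for v in p),3,(255,0,0),1)
cv2.imwrite("pics/w3.png",im[:,:,::-1])
```

```text
t12.8 [516.6 253.  169.3] 1.431 F [-0.51 -0.28 -0.16] grip 0.0 gap 65.4
[[-0.0002, 0.0011, 0.0117], -0.0001, 0.05]
[[-0.0002, 0.0011, 0.0117], -0.0001, 0.05]
```

View pics/w3.png

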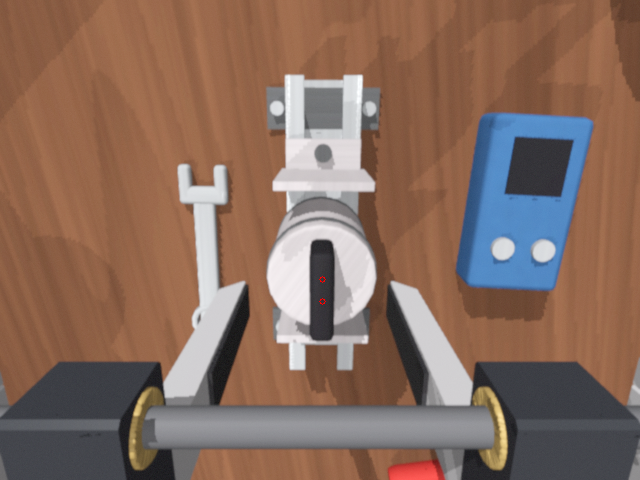

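The canister stands in the bay upright with the wing (u 311..333) along the slot and centred between the fingers. I take the wing.

Call:
jog_arm(
  commands=[
    [[0,0.001,0.01],0,0.05],
    [[0,0,0.01],0,0.05],
    [[0,0,0.004],0,0.05],
    [[0,0,0],0,0.05],
    [[0,0,0],0,0],
    [[0,0,0],0,0],
    [[0,0,0],0,0],
    [[0,0,0],0,0],
  ],
)

```text
clock: 13.7
eef_pos: [519.2, 253.3, 147.9]
orientation: [3.141, -0.0, 1.431]
wrist_force: [-0.5, 0.9, 0.3]
finger_gap: 0.228
grip_force: 0.0
```

Call:
jog_arm(
  commands=[
    [[0,0,0],0,0],
    [[0,0,0],0,0],
    [[0,0,0],0,0],
    [[0,0,0],0,0],
  ],
)

```text
clock: 14.1
eef_pos: [518.9, 253.3, 147.6]
orientation: [3.142, -0.0, 1.431]
wrist_force: [-0.7, 0.3, 1.3]
finger_gap: 0.124
grip_force: 30.0
```

Gripped with a gap of 11.7 mm, which matches the wing. Now I turn it.

Call:
jog_arm(
  commands=[
    [[0,0,0],-0.06,0],
    [[0,0,0],-0.1,0],
    [[0,0,0],-0.1,0],
    [[0,0,0],-0.1,0],
    [[0,0,0],-0.1,0],
    [[0,0,0],-0.1,0],
    [[0,0,0],-0.1,0],
    [[0,0,0],-0.1,0],
  ],
)

```text
clock: 14.9
eef_pos: [519.3, 253.3, 147.7]
orientation: [3.141, 0.0, 2.195]
wrist_force: [0.1, -0.0, 0.3]
finger_gap: 0.126
grip_force: 30.0
```

Call:
jog_arm(
  commands=[
    [[0,0,0],-0.1,0],
    [[0,0,0],-0.1,0],
    [[0,0,0],-0.1,0],
    [[0,0,0],-0.1,0],
    [[0,0,0],-0.1,0],
    [[0,0,0],-0.1,0],
    [[0,0,0],-0.1,0],
    [[0,0,0],-0.1,0],
  ],
)

```text
clock: 15.7
eef_pos: [519.3, 253.3, 147.6]
orientation: [3.141, 0.001, 2.995]
wrist_force: [1.2, -0.6, 1.2]
finger_gap: 0.124
grip_force: 30.0
```

Call:
jog_arm(
  commands=[
    [[0,0,0],0,0],
    [[0,0,0],0,0],
    [[0,0,0],0,0],
  ],
)

```text
clock: 16.0
eef_pos: [519.2, 253.3, 147.6]
orientation: [3.141, 0.001, 2.99]
wrist_force: [1.0, 0.6, 1.5]
finger_gap: 0.124
grip_force: 30.0
```

Turned 1.56 rad. I release and rise.

Call:
jog_arm(
  commands=[
    [[0,0,0],0,0.05],
    [[0,0,0],0,0.05],
    [[0,0,0],0,0.05],
    [[0,0,0],0,0.05],
    [[0,0,-0.01],0,0.05],
    [[0,0,-0.03],0,0.05],
    [[0,0,-0.04],0,0.05],
    [[0,0,-0.04],0,0.05],
  ],
)

```text
clock: 16.8
eef_pos: [518.5, 253.1, 269.0]
orientation: [-3.141, -0.001, 2.991]
wrist_force: [1.1, -0.8, -0.2]
finger_gap: 0.53
grip_force: 0.0
```

Call:
jog_arm(
  commands=[
    [[0,-0.04,-0.02],0,0.05],
    [[0,-0.05,0],0,0.05],
    [[0,-0.05,0],0,0.05],
    [[0,-0.03,0],0,0.05],
    [[0,0,0],0,0.05],
    [[0,0,0],0,0.05],
    [[0,0,0],0,0.05],
  ],
)

```text
clock: 17.5
eef_pos: [493.6, 86.1, 287.9]
orientation: [3.141, 0.001, 2.992]
wrist_force: [0.4, 0.4, -0.3]
finger_gap: 0.532
grip_force: 0.0
```

Run:
```python
from h import *
plan(500,0,260,2.99,1)
a=camera("top");b=camera("side")
o=np.zeros((600,800,3),np.uint8)
o[:300,:]=cv2.resize(a[185:320,130:490],(800,300));o[305:,:]=cv2.resize(b[130:400,120:480],(800,295))
cv2.imwrite("pics/f.png",o[:,:,::-1])
```

```text
t17.5 [493.6  86.1 287.9] 2.992 F [ 0.41  0.35 -0.26] grip 0.0 gap 50.0
[[-0.0192, -0.0841, 0.0279], 0.0016, 0.094]
```

View pics/f.png

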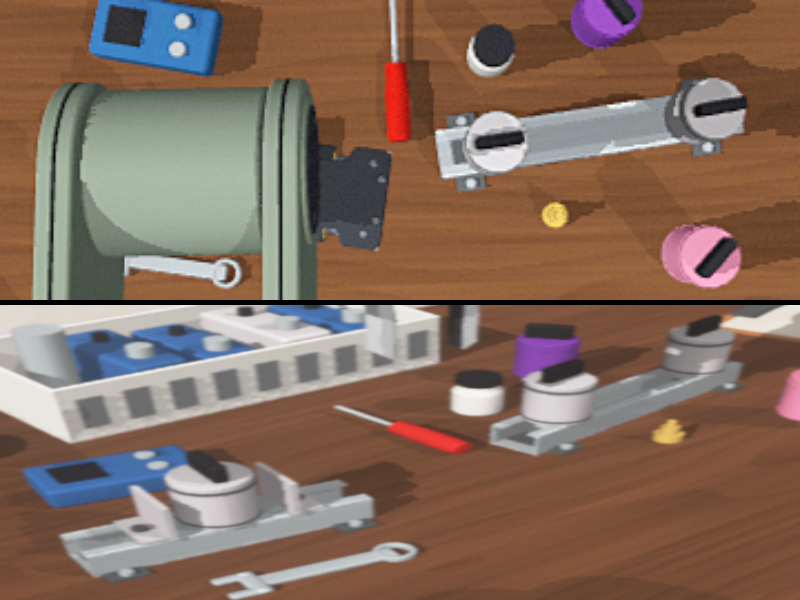

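The loaded canister is upright in the bay at (212,490), with its wing across the slot. Both empties stand on the rack and the bystanders have not moved. I hand in.

```bash
python3 -c "
from plant import *
print(close_job())"
```

```text
the job is handed in; nothing more can be done
None
```

The job is handed in: the loaded canister (the middle one, about 6 N against 2 N for the one empty I weighed) stands in the bay, turned about 90° and let go. Both empties are in the rack; no verdict came back.

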